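Put the hole saws away on their own plugs

ROBOT

A 7-joint arm with a two-finger parallel gripper is mounted at the origin on the work surface. World frame = base frame: x ahead of the robot, y to its left, z up, the work surface at z = 0. Lengths are in m, angles in rad, forces in N, time in s.
With the tool pointing down it reaches from about 0.4 to 0.875 m from the base axis. Payload 6.5 kg.
Tool frame: the origin (TCP) lies between the finger pads; the fingertips stand 14 mm ahead of it and the grasp point (between the pads) lies 5 mm behind it; z points along the fingers, y is the line along which they close (so a half turn about z gives the same grasp; the last joint's range is limited). The gripper opens to 88 mm and grips with 3 to 60 N. Pads are 18 mm wide; open, the fingers measure 123 mm over their backs; the gripper's body (75 mm by 187 mm) begins 45 mm behind the grasp point.
Start: joints at [1.044, 0.536, -0.004, 1.538, 0.003, 1.067, -0.071], TCP at [0.289, -0.582, 0.253] pointing down, gripper open.
Joint ranges: [-2.7, 2.7], [-0.37, 2.16], [-1.27, 1.26], [0.24, 2.4], [-1.31, 4.45], [0.19, 1.91], [-2.76, 2.76]. Speed limits (rad/s): [2.39, 2.39, 3.14, 3.14, 3.14, 3.14, 3.14].

INTERFACE

Orientations are given as a 3x3 rotation matrix whose columns are the frame's x, y, z axes.
In Python, from plant import get_state, camera, camera_model, sign_off gives the robot as it stands.
- The arm moves only by the shell command python3 -m pendant 'ROWS'. ROWS is JSON, a list of rows, each a list of 5 numbers: the shift along the tool's x, y, z in m, then the turn about the tool's z in rad, then the finger opening in m, from 0 to 0.0881. In form: [[dx, dy, dz, yaw, fingers], ...]. A call has 1 to 20 rows; each row is the pose to reach, as a shift and turn from the pose commanded when the call began, along the tool's axes at that moment; what a row does not reach only later rows make up. A row lasts 1/12 s, in which the tool goes at most 41.7 mm and 7.16 degrees, less where a joint would pass 70% of its speed; a pose out of reach is approached as far as the arm can. A call with a gripper value outside its range is refused whole. The fingers move at their own pace and stop on an object; the grip force is fixed at half the most. Time passes only in rows, so rows that repeat a pose let the fingers close. It gives the time, the measured TCP pose, the force, the opening and the grip force at its end, in the units of the state.
- get_state(): the state, without advancing time (a new reading comes with each control period).
- camera(name): name is "scene" or "top" or "wrist"; returns the picture (384x512x3 uint8, red, green, blue); there is no depth.
- camera_model(name): a dict with "mtx" (3x3 intrinsics, pixels), "extrinsics" (4x4, takes a point from camera to world coordinates). Camera axes: x right, y down, z forward; pixel columns grow to the right and rows downward; lengths in m; the calibration is good to about 2 mm. A picture is of the moment at which its call begins: read the wrist's pose just before it. camera_model takes no time and is no camera call; for the wrist camera it gives the pose at the moment of the call.
- sign_off(): hands the job in; it is judged then, once.
The state is a dict: "time_s": time; "joint_positions": joint angles; "joint_velocities": joint speeds; "joint_efforts": joint torques, N m; "ee_pos": TCP position; "tool_rot": TCP orientation; "ft_force": force on the tool from outside, world axes, zero at the start; "torque": the same for the moment, N m; "opening": finger opening in m; "finger_force": force on a finger pad.
Only numpy, scipy, OpenCV 4.12 (cv2) and the standard library are available. Lean on these libraries where they do the work, as an engineer would, in place of code of your own. Each camera call takes 0.05 s, during which the arm holds its last target. There are 200 camera calls.

TASK

Put the four hole saws away in the store rack: lift each off the peg rail and set it down, teeth down, over its own plug, the smallest saw on the thinnest plug and so on up to the largest saw on the thickest. Each must end standing flat on its station, and the mandrel and the wax tin beside the racks must be left where they are.

Things in the scene. Friction and masses are not known exactly. Their poses are not given: they have to be found in the camera images.
- saw_32: the smallest of four hole saws: round dark steel cup, mouth and teeth down, flat closed cap with a dark centre hole; outside 32 mm, bore 27 mm and 40 mm deep, height 45 mm, about 75 g. Origin: centre of the toothed rim (underside); z up, yaw without meaning. All four start in mixed order on the peg rail, each over one of its dowels.
- saw_44: the second smallest of four hole saws: round dark steel cup, mouth and teeth down, flat closed cap with a dark centre hole; outside 44 mm, bore 39 mm and 40 mm deep, height 45 mm, about 115 g. Origin: centre of the toothed rim (underside); z up, yaw without meaning. Peg rail: fixed plywood board 380 x 80 x 18 mm on the bench, four equal dowels 11 mm thick, 27 mm above the board, in a row.
- saw_54: the second largest of four hole saws: round dark steel cup, mouth and teeth down, flat closed cap with a dark centre hole; outside 54 mm, bore 49 mm and 40 mm deep, height 45 mm, about 150 g. Origin: centre of the toothed rim (underside); z up, yaw without meaning. The dowels are 92 mm apart; both rows run roughly left to right, turned by up to 0.12 rad.
- saw_64: the largest of four hole saws: round dark steel cup, mouth and teeth down, flat closed cap with a dark centre hole; outside 64 mm, bore 59 mm and 40 mm deep, height 45 mm, about 190 g. Origin: centre of the toothed rim (underside); z up, yaw without meaning. The peg rail may be the nearer or the farther rack; grip across the row, where it is free.
- station_32: place of the 32 mm saw: dark brown board 86 x 86 x 20 mm with a pale round plug 11 mm thick (the thinnest), 24 mm high, at its centre. The saw goes over the plug, teeth on the board, 8 mm of play all round. Origin: centre of the board's underside; board top 20 mm, plug top 44 mm above it. Store rack: fixed aluminium rail 386 x 100 x 10 mm carrying the four stations in a row, in mixed order.
- station_44: place of the 44 mm saw: dark brown board 86 x 86 x 20 mm with a pale round plug 23 mm thick (the second thinnest), 24 mm high, at its centre. The saw goes over the plug, teeth on the board, 8 mm of play all round. Origin: centre of the board's underside; board top 20 mm, plug top 44 mm above it. Stations are fixed, 92 mm apart.
- station_54: place of the 54 mm saw: dark brown board 86 x 86 x 20 mm with a pale round plug 33 mm thick (the second thickest), 24 mm high, at its centre. The saw goes over the plug, teeth on the board, 8 mm of play all round. Origin: centre of the board's underside; board top 20 mm, plug top 44 mm above it. Station y axis: along the row; x: across.
- station_64: place of the 64 mm saw: dark brown board 86 x 86 x 20 mm with a pale round plug 43 mm thick (the thickest), 24 mm high, at its centre. The saw goes over the plug, teeth on the board, 8 mm of play all round. Origin: centre of the board's underside; board top 20 mm, plug top 44 mm above it. The rack's black end caps are 22 mm high.
- mandrel: bystander: steel hole-saw mandrel with a pilot drill, lying on the bench beside the racks, 121 mm long along its x axis, 25 mm thick; origin on the bench below its collar. Not part of the job.
- wax_tin: bystander: round metal tin of cutting wax, 70 mm diameter, 48 mm high, standing on the bench beside the racks; origin at the centre of its underside. Not part of the job.

How it is judged:
By the outcome, as a careful person would: the job done as asked, in the order asked, and still so for the second after the job is handed in, with the robot touching nothing.
It also fails if it takes over 96 s, if anything falls off the work surface, if the arm or the gripper's body presses on something with over 40 N, if the wrist force passes 120 N, or if a joint passes its speed limit or range.

## Working session

There is one attempt and no reset: what is moved stays moved. The work goes in short steps, Python scripts to look and compute and a shell command to move; the robot and the scene stay as the last step left them, time stands still between calls to the robot, and variables do not carry over. Pictures are saved under pics/ and viewed, at most 14 in all, crops included, and the job is handed in when it is done.

```bash
mkdir -p pics; ls
python3 - <<'E'
from plant import *
import cv2,numpy as np
s=get_state();print(s['time_s'],s['ee_pos'],s['tool_rot'],s['opening'])
for n in("top","scene"):
    cv2.imwrite(f'pics/{n}0.png',cv2.cvtColor(camera(n),cv2.COLOR_RGB2BGR))
    m=camera_model(n);print(n,np.round(m['mtx'],1).tolist(),np.round(m['extrinsics'],3).tolist())
m=camera_model('wrist');print(np.round(m['extrinsics'],3).tolist(),m['mtx'])
E
```

```text
pics
0.0 [ 0.28875555 -0.58170524  0.25187024] [[ 8.95662263e-01  4.44734030e-01 -8.67958529e-04]
 [ 4.44734852e-01 -8.95661157e-01  1.41497257e-03]
 [-1.48110286e-04 -1.65334895e-03 -9.99998622e-01]] 0.08802510593839122
top [[368.3, 0.0, 258.8], [0.0, 368.3, 196.6], [0.0, 0.0, 1.0]] [[0.016, -0.981, 0.193, 0.37], [-1.0, -0.018, -0.008, -0.009], [0.011, -0.193, -0.981, 0.905], [0.0, 0.0, 0.0, 1.0]]
scene [[349.3, 0.0, 258.2], [0.0, 349.3, 191.2], [0.0, 0.0, 1.0]] [[-0.129, 0.665, -0.736, 1.273], [0.992, 0.089, -0.094, 0.104], [0.004, -0.742, -0.671, 0.708], [0.0, 0.0, 0.0, 1.0]]
[[0.444, -0.866, -0.229, 0.348], [-0.896, -0.429, -0.112, -0.552], [-0.001, 0.255, -0.967, 0.384], [0.0, 0.0, 0.0, 1.0]] [[279.49622013   0.         253.40093817]
 [  0.         279.49622013 187.84075128]
 [  0.           0.           1.        ]]
```

View pics/top0.png

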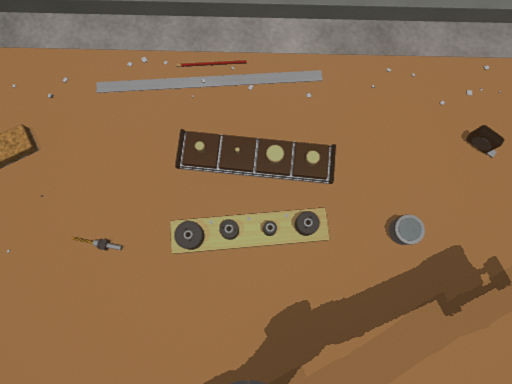

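View pics/scene0.png

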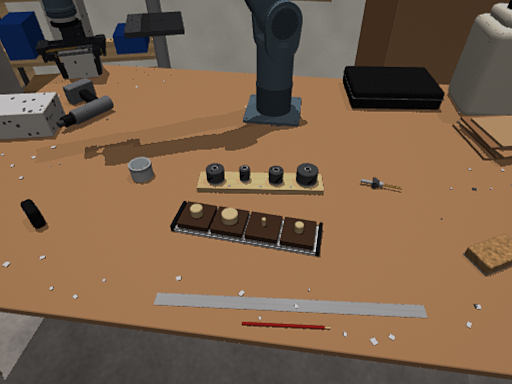

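```bash
cat > h.py <<'E'
from plant import *
import cv2,numpy as np
def world(m,uv,z):
    K=np.array(m['mtx']);E=np.array(m['extrinsics'])
    d=E[:3,:3]@np.linalg.solve(K,[uv[0],uv[1],1.]);o=E[:3,3]
    return o+d*(z-o[2])/d[2]
def pix(m,p):
    E=np.array(m['extrinsics']);c=E[:3,:3].T@(np.array(p)-E[:3,3]);q=np.array(m['mtx'])@c
    return q[:2]/q[2]
def togo(p,yaw=None):
    s=get_state();R=np.array(s['tool_rot']);return R.T@(np.array(p)-s['ee_pos'])
E
python3 - <<'E'
from h import *
m=camera_model('top');im=cv2.imread('pics/top0.png')
for n,uv,z in [('s64',(188,234),.063),('s44',(229,229),.063),('s32',(269.5,228),.063),('s54',(307.5,222.5),.063)]:
    print(n,np.round(world(m,uv,z),4))
hsv=cv2.cvtColor(im,cv2.COLOR_BGR2HSV)
mask=((hsv[...,2]>130)&(hsv[...,1]>60)&(hsv[...,0]>20)).astype(np.uint8); mask[:135]=0;mask[172:]=0;mask[:,:180]=0;mask[:,335:]=0
n,l,st,c=cv2.connectedComponentsWithStats(mask)
for i in range(1,n):
    if st[i,4]>4: print(c[i],st[i,4],np.round(world(m,c[i],.054),4))
c=cv2.resize(im[125:260,165:345],None,fx=4.4,fy=4.4,interpolation=cv2.INTER_CUBIC);cv2.imwrite('pics/crop.png',c)
E
```

```text
s64 [0.4458 0.1443 0.063 ]
s44 [0.4589 0.0513 0.063 ]
s32 [ 0.4628 -0.0414  0.063 ]
s54 [ 0.477  -0.1288  0.063 ]
[199.05555556 145.05555556] 54 [0.6618 0.1308 0.054 ]
[274.7716895  152.65296804] 219 [ 0.6463 -0.0525  0.054 ]
[236.8 149. ] 10 [0.6537 0.0393 0.054 ]
[312.64 156.44] 125 [ 0.6386 -0.144   0.054 ]
```

View pics/crop.png

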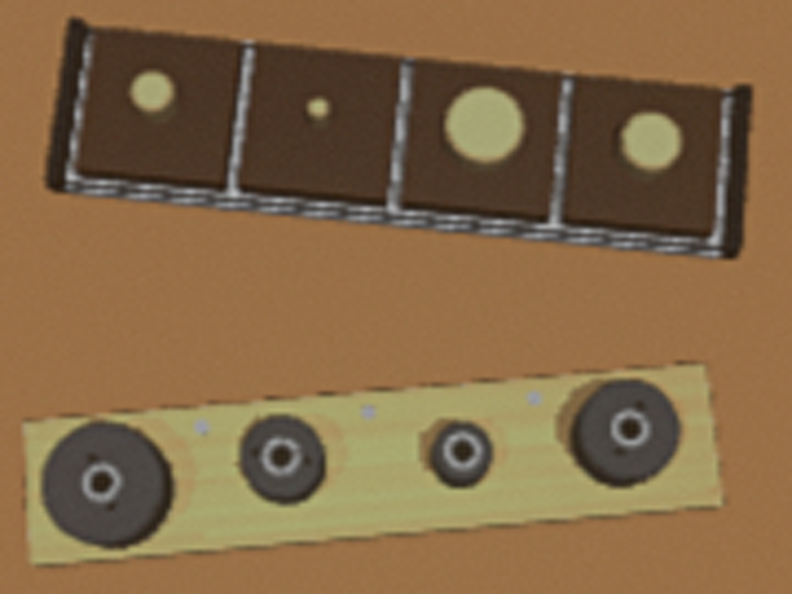

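Run:
```python
from h import *
m=camera_model('top')
for uv in [(187.6,234.2),(228.7,228.2),(269.6,227.1),(307.6,221.9)]: print(np.round(world(m,uv,.063),4))
print(togo((.464,-.0405,.21)))
```

```text
[0.4453 0.1452 0.063 ]
[0.4607 0.052  0.063 ]
[ 0.4649 -0.0417  0.063 ]
[ 0.4784 -0.1291  0.063 ]
[ 0.39763128 -0.40680315  0.04253336]
```

```bash
python3 -m pendant '[[0.398,-0.407,0.042,-1.223,0.088],[0.398,-0.407,0.042,-1.223,0.088],[0.398,-0.407,0.042,-1.223,0.088],[0.398,-0.407,0.042,-1.223,0.088],[0.398,-0.407,0.042,-1.223,0.088],[0.398,-0.407,0.042,-1.223,0.088],[0.398,-0.407,0.042,-1.223,0.088],[0.398,-0.407,0.042,-1.223,0.088],[0.398,-0.407,0.042,-1.223,0.088],[0.398,-0.407,0.042,-1.223,0.088],[0.398,-0.407,0.042,-1.223,0.088],[0.398,-0.407,0.042,-1.223,0.088],[0.398,-0.407,0.042,-1.223,0.088],[0.398,-0.407,0.042,-1.223,0.088],[0.398,-0.407,0.042,-1.223,0.088],[0.398,-0.407,0.042,-1.223,0.088],[0.398,-0.407,0.042,-1.223,0.088],[0.398,-0.407,0.042,-1.223,0.088]]'
python3 - <<'E'
from h import *
s=get_state();print(s['time_s'],s['ee_pos'],np.round(s['tool_rot'],3),s['joint_positions'])
m=camera_model('wrist');cv2.imwrite('pics/w1.png',cv2.cvtColor(camera('wrist'),cv2.COLOR_RGB2BGR))
np.savez('w1.npz',**m)
for n,p in dict(s64=[.4453,.1452,.063],s44=[.4607,.052,.063],s32=[.4649,-.0417,.063],s54=[.4784,-.1291,.063]).items(): print(n,pix(m,p))
E
```

```text
time_s: 1.6
ee_pos: [0.464, -0.0423, 0.2105]
tool_rot: [[-0.11, 0.994, -0.001], [0.994, 0.11, -0.001], [-0.001, -0.001, -1.0]]
ft_force: [0.4, -0.5, 0.4]
opening: 0.0879
finger_force: 0.0
1.6 [ 0.4640363  -0.04227876  0.21054263] [[-0.11   0.994 -0.001]
 [ 0.994  0.11  -0.001]
 [-0.001 -0.001 -1.   ]] [ 0.40502422  0.32451036 -0.48521143  2.02623442  0.20249469  0.83716845
 -0.08452509]
s64 [254.670117   -34.66702642]
s44 [259.9835972   82.65530667]
s32 [253.51683964 179.5338315 ]
s54 [256.98898168 257.21046107]
```

View pics/w1.png

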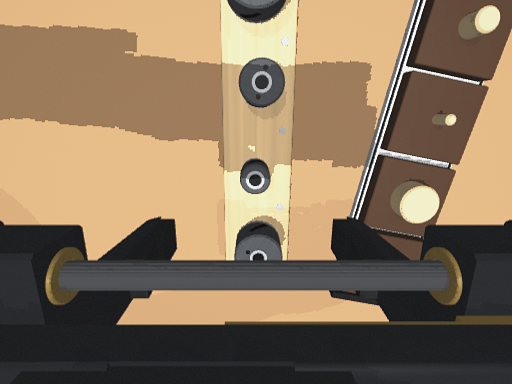

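Run:
```python
from h import *
m=dict(np.load('w1.npz'))
for n,uv,z in [('p44',(488,19),.054),('p32',(451.5,119.5),.054),('p64',(421,202),.054),('s32',(255,180),.063),('s44',(262,82.5),.063),('s54',(258,257.5),.063)]: print(n,np.round(world(m,uv,z),4))
print(togo((.465,-.0415,.038)))
```

```text
p44 [0.6632 0.1307 0.054 ]
p32 [0.6558 0.0394 0.054 ]
p64 [ 0.6482 -0.0488  0.054 ]
s32 [ 0.4665 -0.042   0.063 ]
s44 [0.4626 0.0523 0.063 ]
s54 [ 0.4796 -0.1293  0.063 ]
[0.00080202 0.0010701  0.17260423]
```

```bash
python3 -m pendant '[[0.0005,0.0015,0.06,0,0.07],[0.0005,0.0015,0.10,0,0.06],[0.0005,0.0015,0.13,0,0.06],[0.0005,0.0015,0.155,0,0.06],[0.0005,0.0015,0.172,0,0.06],[0.0005,0.0015,0.172,0,0.06],[0.0005,0.0015,0.172,0,0.02],[0.0005,0.0015,0.172,0,0.02],[0.0005,0.0015,0.172,0,0.02],[0.0005,0.0015,0.172,0,0.02],[0.0005,0.0015,0.172,0,0.02],[0.0005,0.0015,0.172,0,0.02],[0.0005,0.0015,0.172,0,0.02],[0.0005,0.0015,0.172,0,0.02]]'
python3 - <<'E'
from h import *
print(togo((.6555,.0396,.15)))
E
```

```text
time_s: 2.82
ee_pos: [0.4668, -0.0403, 0.0399]
tool_rot: [[-0.113, 0.994, 0.002], [0.994, 0.113, -0.001], [-0.001, 0.002, -1.0]]
ft_force: [-1.1, -0.4, 8.0]
opening: 0.0318
finger_force: 30.0
[ 0.05808109  0.19671944 -0.10985928]
```

```bash
python3 -m pendant '[[0,0,-0.02,0,0.02],[0,0,-0.05,0,0.02],[0,0,-0.09,0,0.02],[0,0,-0.11,0,0.02],[0.02,0.04,-0.11,0.05,0.02],[0.04,0.08,-0.11,0.1,0.02],[0.05,0.12,-0.11,0.15,0.02],[0.06,0.16,-0.11,0.197,0.02],[0.06,0.18,-0.11,0.197,0.02],[0.06,0.188,-0.11,0.197,0.02],[0.06,0.196,-0.11,0.197,0.02],[0.06,0.196,-0.11,0.197,0.02],[0.06,0.196,-0.11,0.197,0.02],[0.06,0.196,-0.11,0.197,0.02]]'
python3 - <<'E'
from h import *
s=get_state();print(s['time_s'],s['ee_pos'],togo((.6548,.041,.052)))
m=camera_model('wrist');cv2.imwrite('pics/w2.png',cv2.cvtColor(camera('wrist'),cv2.COLOR_RGB2BGR))
np.savez('w2.npz',**m)
print([pix(m,p) for p in ([.6632,.1307,.054],[.6558,.0394,.054],[.6385,-.143,.054])])
p=np.array(s['ee_pos']);print(pix(m,p+[0,-.0015,.023]))
E
```

```text
time_s: 3.98
ee_pos: [0.6526, 0.0409, 0.1486]
tool_rot: [[0.084, 0.996, -0.001], [0.996, -0.084, -0.001], [-0.001, -0.001, -1.0]]
ft_force: [-0.6, 0.1, -0.7]
opening: 0.0316
finger_force: 30.0
3.9833 [0.65259901 0.0409237  0.14864377] [0.00033019 0.00231152 0.09664066]
[array([256.29387411,  80.55741962]), array([256.50871726, 195.88206154]), array([254.35790263, 369.22166823])]
[252.05208523 272.51223617]
```

View pics/w2.png

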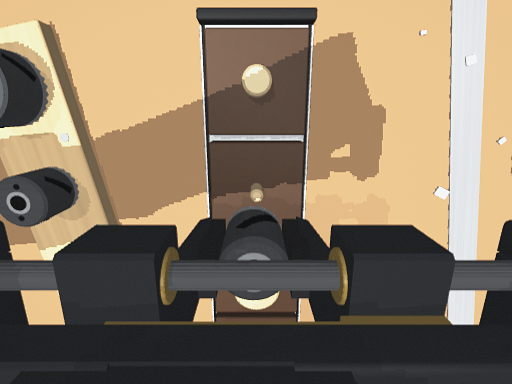

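```bash
python3 -m pendant '[[0,0.002,0.02,0,0.02],[0,0.002,0.035,0,0.02],[0,0.002,0.05,0,0.02],[0,0.002,0.065,0,0.02],[0,0.002,0.08,0,0.02],[0,0.002,0.09,0,0.02],[0,0.002,0.094,0,0.02],[0,0.002,0.096,0,0.02],[0,0.002,0.097,0,0.02],[0,0.002,0.097,0,0.02]]'
```

```text
time_s: 4.87
ee_pos: [0.6564, 0.0417, 0.0522]
tool_rot: [[0.084, 0.996, 0.001], [0.996, -0.084, 0.0], [0.0, 0.001, -1.0]]
ft_force: [0.1, -0.1, 0.1]
opening: 0.0313
finger_force: 30.0
```

```bash
python3 -m pendant '[[0,-0.001,0.001,0,0.02],[0,-0.001,0.0015,0,0.02],[0,-0.001,0.0015,0,0.045],[0,-0.001,0.0015,0,0.055],[0,-0.001,0.0015,0,0.055],[0,-0.001,0.0015,0,0.055],[0,-0.001,-0.015,0,0.055],[0,-0.001,-0.05,0,0.06],[0,-0.001,-0.09,0,0.07],[0,-0.001,-0.12,0,0.07],[0,-0.001,-0.12,0,0.07]]'
python3 - <<'E'
from h import *
s=get_state();print(s['time_s'],s['ee_pos'],togo((.4622,.0525,.17)))
m=camera_model('top');cv2.imwrite('pics/t2.png',cv2.resize(cv2.cvtColor(camera('top'),cv2.COLOR_RGB2BGR)[120:260,160:350],None,fx=4,fy=4))
E
```

```text
time_s: 5.78
ee_pos: [0.6589, 0.0425, 0.1787]
tool_rot: [[0.084, 0.996, 0.011], [0.996, -0.084, 0.001], [0.002, 0.011, -1.0]]
ft_force: [1.9, 0.7, -0.2]
opening: 0.07
finger_force: 0.0
5.7833 [0.65888985 0.04251203 0.17871233] [-0.00661359 -0.19691487  0.00658455]
```

View pics/t2.png

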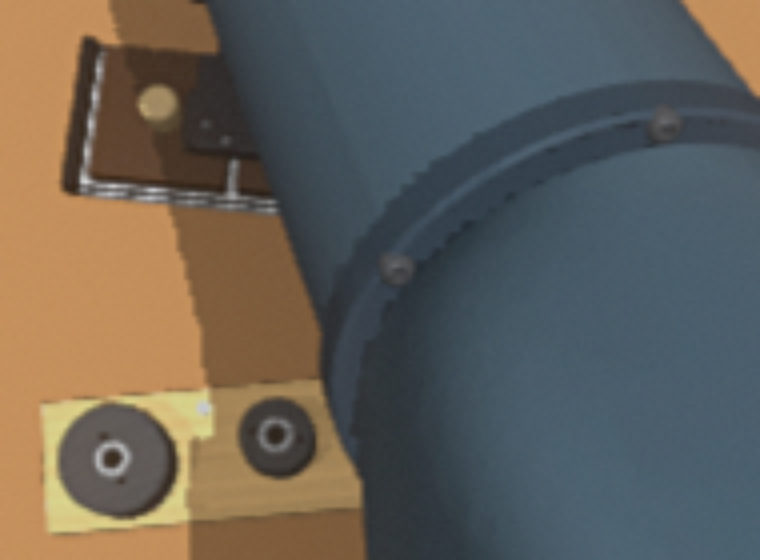

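```bash
python3 -m pendant '[[0,-0.04,0,-0.05,0.07],[0,-0.08,0,-0.1,0.07],[-0.006,-0.12,0,-0.15,0.07],[-0.006,-0.15,0,-0.197,0.07],[-0.006,-0.175,0,-0.197,0.07],[-0.006,-0.19,0,-0.197,0.07],[-0.006,-0.195,0,-0.197,0.07],[-0.006,-0.195,0,-0.197,0.07],[-0.006,-0.195,0,-0.197,0.07],[-0.006,-0.195,0,-0.197,0.07]]'
python3 - <<'E'
from h import *
s=get_state();print(s['time_s'],s['ee_pos'],togo((.4622,.0525,.039)))
E
```

```text
time_s: 6.67
ee_pos: [0.4614, 0.052, 0.1716]
tool_rot: [[-0.112, 0.994, 0.001], [0.994, 0.112, 0.0], [0.0, 0.001, -1.0]]
ft_force: [0.0, -0.1, 0.7]
opening: 0.0701
finger_force: 0.0
6.6667 [0.46137069 0.05199155 0.17157189] [0.00035756 0.0007823  0.13257267]
```

```bash
python3 -m pendant '[[0.0005,0.001,0.04,0,0.07],[0.0005,0.001,0.07,0,0.07],[0.0005,0.001,0.10,0,0.07],[0.0005,0.001,0.12,0,0.07],[0.0005,0.001,0.132,0,0.07],[0.0005,0.001,0.132,0,0.07],[0.0005,0.001,0.132,0,0.03],[0.0005,0.001,0.132,0,0.03],[0.0005,0.001,0.132,0,0.03],[0.0005,0.001,0.132,0,0.03],[0.0005,0.001,0.132,0,0.03],[0.0005,0.001,0.132,0,0.03]]'
python3 - <<'E'
from h import *
print(togo((.6632,.1309,.15)))
E
```

```text
time_s: 7.67
ee_pos: [0.4618, 0.0526, 0.0405]
tool_rot: [[-0.113, 0.994, 0.002], [0.994, 0.113, 0.0], [-0.0, 0.002, -1.0]]
ft_force: [0.5, -0.9, 7.3]
opening: 0.0438
finger_force: 30.0
[ 0.05508528  0.20911256 -0.10913987]
```

```bash
python3 -m pendant '[[0,0,-0.02,0,0.03],[0,0,-0.05,0,0.03],[0,0,-0.09,0,0.03],[0,0,-0.11,0,0.03],[0.01,0.04,-0.11,0.05,0.03],[0.03,0.08,-0.11,0.1,0.03],[0.04,0.12,-0.11,0.15,0.03],[0.055,0.155,-0.11,0.197,0.03],[0.055,0.185,-0.11,0.197,0.03],[0.055,0.2,-0.11,0.197,0.03],[0.055,0.21,-0.11,0.197,0.03],[0.055,0.21,-0.11,0.197,0.03],[0.055,0.21,-0.11,0.197,0.03],[0.055,0.21,-0.11,0.197,0.03]]'
python3 - <<'E'
from h import *
s=get_state();print(s['time_s'],s['ee_pos'],togo((.663,.131,.0525)))
E
```

```text
time_s: 8.83
ee_pos: [0.6624, 0.1308, 0.1495]
tool_rot: [[0.084, 0.996, -0.001], [0.996, -0.084, -0.0], [-0.0, -0.001, -1.0]]
ft_force: [-0.2, 0.2, -1.3]
opening: 0.0436
finger_force: 30.0
8.8333 [0.66240447 0.13075817 0.14945761] [0.00033654 0.00069373 0.09695667]
```

```bash
python3 -m pendant '[[0,0,0.02,0,0.03],[0,0,0.035,0,0.03],[0,0,0.05,0,0.03],[0,0,0.065,0,0.03],[0,0,0.08,0,0.03],[0,0,0.09,0,0.03],[0,0,0.094,0,0.03],[0,0,0.096,0,0.03],[0,0,0.098,0,0.03],[0,0,0.098,0,0.03]]'
```

```text
time_s: 9.67
ee_pos: [0.6639, 0.1312, 0.0528]
tool_rot: [[0.084, 0.996, 0.001], [0.996, -0.084, 0.0], [0.0, 0.001, -1.0]]
ft_force: [-0.4, 0.4, -1.4]
opening: 0.0436
finger_force: 30.0
```

```bash
python3 -m pendant '[[0,-0.0005,0.001,0,0.03],[0,-0.0005,0.0015,0,0.03],[0,-0.0005,0.0015,0,0.06],[0,-0.0005,0.0015,0,0.065],[0,-0.0005,0.0015,0,0.065],[0,-0.0005,0.0015,0,0.065],[0,-0.0005,-0.015,0,0.065],[0,-0.0005,-0.05,0,0.075],[0,-0.0005,-0.09,0,0.085],[0,-0.0005,-0.12,0,0.085],[-0.02,-0.015,-0.12,0,0.085]]'
python3 -m pendant '[[-0.02,-0.02,0,-0.05,0.085],[-0.05,-0.04,0,-0.1,0.085],[-0.09,-0.055,0,-0.15,0.085],[-0.12,-0.075,0,-0.197,0.085],[-0.15,-0.095,0,-0.197,0.085],[-0.18,-0.115,0,-0.197,0.085],[-0.21,-0.13,0,-0.197,0.085],[-0.24,-0.143,0,-0.197,0.085],[-0.254,-0.147,0,-0.197,0.085],[-0.254,-0.147,0,-0.197,0.085],[-0.254,-0.147,0,-0.197,0.085],[-0.254,-0.147,0,-0.197,0.085],[-0.254,-0.147,0,-0.197,0.085]]'
python3 - <<'E'
from h import *
s=get_state();print(s['time_s'],s['ee_pos'],togo((.479,-.129,.039)))
m=camera_model('wrist');cv2.imwrite('pics/w3.png',cv2.cvtColor(camera('wrist'),cv2.COLOR_RGB2BGR));np.savez('w3.npz',**m)
print(pix(m,(.479,-.129,.063)))
E
```

```text
time_s: 10.58
ee_pos: [0.6524, 0.1182, 0.1807]
tool_rot: [[0.08, 0.997, 0.014], [0.997, -0.08, 0.007], [0.008, 0.014, -1.0]]
ft_force: [1.4, 0.8, 1.2]
opening: 0.0848
finger_force: 0.0
time_s: 11.67
ee_pos: [0.48, -0.1268, 0.1722]
tool_rot: [[-0.115, 0.993, 0.001], [0.993, 0.115, 0.001], [0.0, 0.001, -1.0]]
ft_force: [-0.4, 0.6, 0.1]
opening: 0.085
finger_force: 0.0
11.6667 [ 0.48001994 -0.12682921  0.17216926] [-0.00209573 -0.0014137   0.13316687]
[250.86553811 192.12712465]
```

View pics/w3.png

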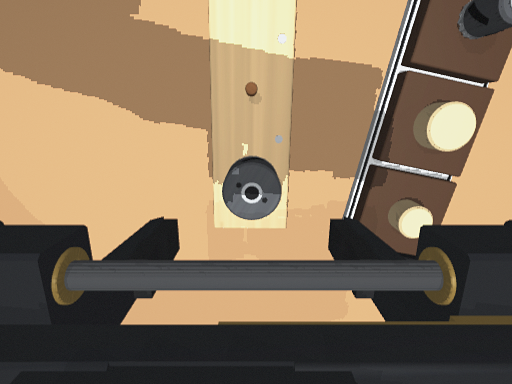

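```bash
python3 -m pendant '[[-0.002,-0.001,0.04,0,0.085],[-0.002,-0.001,0.07,0,0.085],[-0.002,-0.001,0.10,0,0.085],[-0.002,-0.001,0.12,0,0.085],[-0.002,-0.001,0.133,0,0.085],[-0.002,-0.001,0.133,0,0.085],[-0.002,-0.001,0.133,0,0.04],[-0.002,-0.001,0.133,0,0.04],[-0.002,-0.001,0.133,0,0.04],[-0.002,-0.001,0.133,0,0.04],[-0.002,-0.001,0.133,0,0.04],[-0.002,-0.001,0.133,0,0.04]]'
python3 - <<'E'
from h import *
m=dict(np.load('w3.npz'))
print(world(m,(453,125.5),.054),world(m,(414.5,222),.054))
print(togo((.6395,-.143,.15)))
E
```

```text
time_s: 12.72
ee_pos: [0.4789, -0.1308, 0.0395]
tool_rot: [[-0.113, 0.994, 0.001], [0.994, 0.113, -0.0], [-0.001, 0.001, -1.0]]
ft_force: [-0.8, 1.2, 4.8]
opening: 0.0539
finger_force: 30.0
[ 0.64838668 -0.05113832  0.054     ] [ 0.63838531 -0.14323263  0.054     ]
[-0.03032065  0.15834978 -0.11028169]
```

```bash
python3 -m pendant '[[0,0,-0.02,0,0.04],[0,0,-0.05,0,0.04],[0,0,-0.09,0,0.04],[0,0,-0.11,0,0.04],[-0.01,0.04,-0.11,0.05,0.04],[-0.02,0.08,-0.11,0.1,0.04],[-0.0325,0.12,-0.11,0.15,0.04],[-0.0325,0.145,-0.11,0.197,0.04],[-0.0325,0.158,-0.11,0.197,0.04],[-0.0325,0.158,-0.11,0.197,0.04],[-0.0325,0.158,-0.11,0.197,0.04],[-0.0325,0.158,-0.11,0.197,0.04]]'
python3 - <<'E'
from h import *
s=get_state();print(s['time_s'],s['ee_pos'],togo((.639,-.1452,.0515)))
E
```

```text
time_s: 13.72
ee_pos: [0.6375, -0.1453, 0.1482]
tool_rot: [[0.084, 0.996, -0.002], [0.996, -0.084, -0.0], [-0.0, -0.002, -1.0]]
ft_force: [0.6, -0.3, -1.0]
opening: 0.0535
finger_force: 30.0
13.7167 [ 0.6375449  -0.1453073   0.14820315] [0.00025745 0.00163356 0.09670002]
```

```bash
python3 -m pendant '[[0,0.001,0.02,0,0.04],[0,0.001,0.035,0,0.04],[0,0.001,0.05,0,0.04],[0,0.001,0.065,0,0.04],[0,0.001,0.08,0,0.04],[0,0.001,0.09,0,0.04],[0,0.001,0.094,0,0.04],[0,0.001,0.096,0,0.04],[0,0.001,0.098,0,0.04],[0,0.001,0.098,0,0.04]]'
```

```text
time_s: 14.55
ee_pos: [0.6404, -0.1451, 0.0517]
tool_rot: [[0.084, 0.996, 0.001], [0.996, -0.084, -0.0], [-0.0, 0.001, -1.0]]
ft_force: [-0.2, 0.4, -1.3]
opening: 0.0536
finger_force: 30.0
```

```bash
python3 -m pendant '[[0,-0.0005,0.001,0,0.04],[0,-0.0005,0.0015,0,0.04],[0,-0.0005,0.0015,0,0.07],[0,-0.0005,0.0015,0,0.07],[0,-0.0005,0.0015,0,0.07],[0,-0.0005,0.0015,0,0.07],[0,-0.0005,-0.015,0,0.07],[0,-0.0005,-0.05,0,0.08],[0,-0.0005,-0.09,0,0.088],[0,-0.0005,-0.12,0,0.088],[0,-0.0005,-0.12,0,0.088]]'
python3 -m pendant '[[0.03,-0.02,0,-0.05,0.088],[0.06,-0.045,0,-0.1,0.088],[0.09,-0.07,0,-0.15,0.088],[0.12,-0.095,0,-0.197,0.088],[0.15,-0.12,0,-0.197,0.088],[0.18,-0.145,0,-0.197,0.088],[0.21,-0.17,0,-0.197,0.088],[0.24,-0.195,0,-0.197,0.088],[0.26,-0.21,0,-0.197,0.088],[0.273,-0.217,0,-0.197,0.088],[0.273,-0.217,0,-0.197,0.088],[0.273,-0.217,0,-0.197,0.088],[0.273,-0.217,0,-0.197,0.088]]'
python3 - <<'E'
from h import *
s=get_state();print(s['time_s'],s['ee_pos'],togo((.446,.1448,.039)))
m=camera_model('wrist');cv2.imwrite('pics/w4.png',cv2.cvtColor(camera('wrist'),cv2.COLOR_RGB2BGR));np.savez('w4.npz',**m)
print(pix(m,(.446,.1448,.063)))
E
```

```text
time_s: 15.47
ee_pos: [0.6436, -0.1455, 0.1778]
tool_rot: [[0.084, 0.996, 0.011], [0.996, -0.084, -0.002], [-0.001, 0.011, -1.0]]
ft_force: [0.2, -0.6, -0.0]
opening: 0.0881
finger_force: 0.0
time_s: 16.55
ee_pos: [0.4468, 0.144, 0.1705]
tool_rot: [[-0.111, 0.994, 0.0], [0.994, 0.111, -0.001], [-0.001, 0.0, -1.0]]
ft_force: [0.4, -0.2, -0.0]
opening: 0.0881
finger_force: 0.0
16.55 [0.44676995 0.14398001 0.17050723] [ 0.00097817 -0.00067611  0.13150666]
[251.65364622 189.30269769]
```

View pics/w4.png

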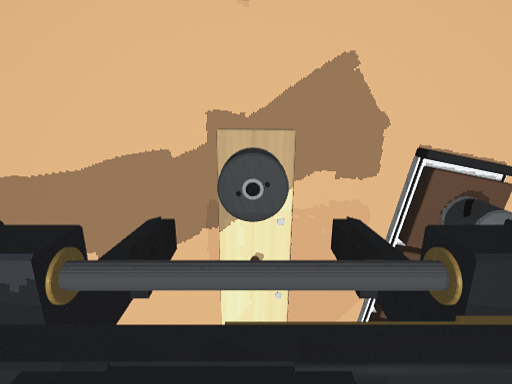

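Saw 64's hole is at (252.5, 189), which matches the prediction, so I descend and grip.

```bash
python3 -m pendant '[[0.001,0,0.04,0,0.088],[0.001,0,0.07,0,0.088],[0.001,0,0.10,0,0.088],[0.001,0,0.12,0,0.088],[0.001,0,0.131,0,0.088],[0.001,0,0.131,0,0.088],[0.001,0,0.131,0,0.05],[0.001,0,0.131,0,0.05],[0.001,0,0.131,0,0.05],[0.001,0,0.131,0,0.05],[0.001,0,0.131,0,0.05]]'
python3 - <<'E'
from h import *
print(togo((.648,-.051,.15)))
E
```

```text
time_s: 17.52
ee_pos: [0.4468, 0.1462, 0.0408]
tool_rot: [[-0.113, 0.994, 0.002], [0.994, 0.113, 0.0], [0.0, 0.002, -1.0]]
ft_force: [-0.5, -0.6, 7.7]
opening: 0.0639
finger_force: 30.0
[-0.21863684  0.17791923 -0.10892791]
```

```bash
python3 -m pendant '[[0,0,-0.02,0,0.05],[0,0,-0.05,0,0.05],[0,0,-0.09,0,0.05],[0,0,-0.11,0,0.05],[-0.03,0.025,-0.11,0.05,0.05],[-0.06,0.05,-0.11,0.1,0.05],[-0.09,0.075,-0.11,0.15,0.05],[-0.12,0.1,-0.11,0.197,0.05],[-0.15,0.12,-0.11,0.197,0.05],[-0.18,0.145,-0.11,0.197,0.05],[-0.205,0.167,-0.11,0.197,0.05],[-0.218,0.178,-0.11,0.197,0.05],[-0.218,0.178,-0.11,0.197,0.05],[-0.218,0.178,-0.11,0.197,0.05],[-0.218,0.178,-0.11,0.197,0.05]]'
python3 - <<'E'
from h import *
s=get_state();print(s['time_s'],s['ee_pos'],togo((.6472,-.0504,.0528)))
m=camera_model('wrist');cv2.imwrite('pics/w5.png',cv2.cvtColor(camera('wrist'),cv2.COLOR_RGB2BGR))
E
```

```text
time_s: 18.77
ee_pos: [0.6465, -0.0492, 0.1495]
tool_rot: [[0.083, 0.997, -0.001], [0.997, -0.083, 0.001], [0.001, -0.001, -1.0]]
ft_force: [-0.4, 0.6, -2.6]
opening: 0.0639
finger_force: 30.0
18.7667 [ 0.64652203 -0.04923118  0.14953689] [-0.00118625  0.00089717  0.09673489]
```

View pics/w5.png

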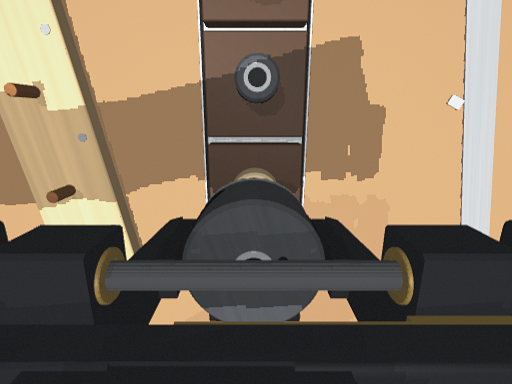

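Saw 32 is standing on its station at (257, 77), and plug 64 is under the carried saw.

```bash
python3 -m pendant '[[-0.001,0,0.02,0,0.05],[-0.001,0,0.035,0,0.05],[-0.001,0,0.05,0,0.05],[-0.001,0,0.065,0,0.05],[-0.001,0,0.08,0,0.05],[-0.001,0,0.09,0,0.05],[-0.001,0,0.094,0,0.05],[-0.001,0,0.096,0,0.05],[-0.001,0,0.098,0,0.05],[-0.001,0,0.098,0,0.05]]'
```

```text
time_s: 19.65
ee_pos: [0.6478, -0.0513, 0.0529]
tool_rot: [[0.084, 0.996, 0.001], [0.996, -0.084, -0.0], [-0.0, 0.001, -1.0]]
ft_force: [-0.3, 0.5, -1.3]
opening: 0.0637
finger_force: 30.0
```

```bash
python3 -m pendant '[[0,-0.0005,0.001,0,0.05],[0,-0.0005,0.0015,0,0.05],[0,-0.0005,0.0015,0,0.08],[0,-0.0005,0.0015,0,0.08],[0,-0.0005,0.0015,0,0.08],[0,-0.0005,0.0015,0,0.08],[0,-0.0005,-0.015,0,0.08],[0,-0.0005,-0.05,0,0.08],[0,-0.0005,-0.09,0,0.08],[0,-0.0005,-0.13,0,0.08],[-0.04,-0.01,-0.15,0,0.08],[-0.08,-0.03,-0.17,0,0.08],[-0.12,-0.05,-0.18,0,0.08],[-0.16,-0.07,-0.18,0,0.08],[-0.2,-0.09,-0.18,0,0.08],[-0.24,-0.11,-0.18,0,0.08],[-0.28,-0.14,-0.18,0,0.08],[-0.32,-0.14,-0.18,0,0.08],[-0.36,-0.14,-0.18,0,0.08],[-0.4,-0.14,-0.18,0,0.08]]'
python3 - <<'E'
from h import *
t=cv2.resize(cv2.cvtColor(camera('top'),cv2.COLOR_RGB2BGR)[115:265,60:440],None,fx=2,fy=2)
s=cv2.resize(cv2.cvtColor(camera('scene'),cv2.COLOR_RGB2BGR)[150:255,150:340],None,fx=2.6,fy=2.6,interpolation=cv2.INTER_CUBIC)
s=cv2.copyMakeBorder(s,0,0,0,t.shape[1]-s.shape[1],cv2.BORDER_CONSTANT);cv2.imwrite('pics/end.png',np.vstack([t,s]))
E
```

```text
time_s: 21.32
ee_pos: [0.4757, -0.4171, 0.2321]
tool_rot: [[0.084, 0.996, -0.0], [0.996, -0.084, -0.001], [-0.001, -0.0, -1.0]]
ft_force: [1.4, 0.6, -0.2]
opening: 0.0795
finger_force: 0.0
```

View pics/end.png

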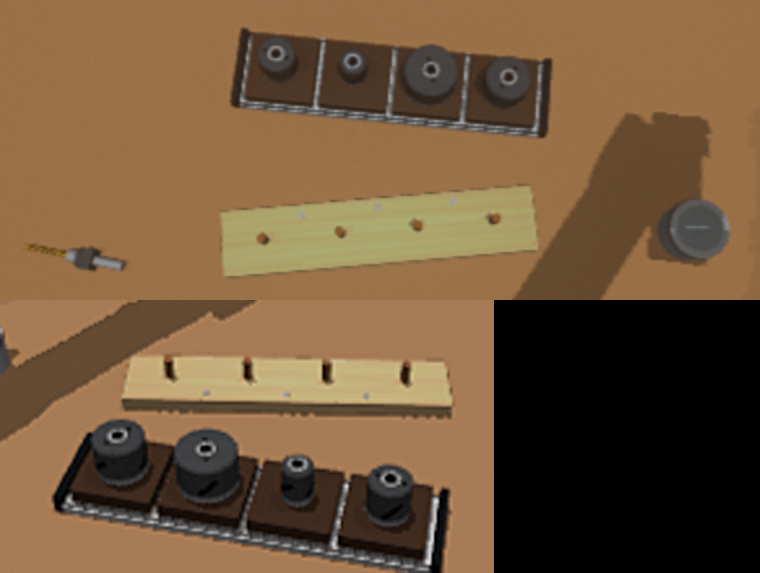

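All four saws stand flat on their matching stations. The dowels are empty, the mandrel and tin look undisturbed, and the arm is clear.

```bash
python3 -c "from plant import *;print(sign_off())"
```

```text
the job is handed in; nothing more can be done
None
```

All four hole saws stand teeth down over their own plugs in the store rack, the mandrel and wax tin were left where they were, and the job was handed in at about 21 s of the 96 s allowed.

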